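Unlock the hanging caddy and hold its latch drawn

TASK

A small ramekin has been left standing on the lid of the locked caddy, right over its keyhole: stand it upright in the middle of the narrow two-bar wire rack that hangs on the same rail, and let it go. Then take the key off its hook, push it fully home into the caddy's lock, working it past the sticky pins, and only once it is home turn it clockwise a quarter turn, to its stop. The latch springs back as soon as the key is let go, so finish with the fingers still gripping the key and holding it turned in the lock; leave the pudding mould, the jar and the larger dish where they are.

Things in the scene. Friction and masses are not known exactly. Their poses are not given: they have to be found in the camera images.
- ramekin: small white ceramic ramekin, open on top, 40 mm tall, outside diameter 57 mm at the foot, 62 at 30 mm height, 65 at the rim, wall 4, 0.11 to 0.19 kg. Origin: centre of its underside, z up. It starts upright on the caddy's flat lid (196 mm above the worktop), covering the keyhole, its centre within 10 mm of it
- rack: narrow chrome wire rack hooked on the upper rail of the birch door: two parallel round level bars of 8 mm diameter, 104 mm long along y, 38 mm between axes. Origin on the worktop below the rail. x: level, into the door; y: along door and rail; z up. In this frame the rail (12 mm diameter, top at z 206 mm) is at x 0, the door's inner face at x +35 mm (door 300 mm high), bars at x -26, -64 mm
- rack_mid (a point): the point midway between the rack's two bars and midway along them, level with their tops (204 mm above the worktop); axes as the rack's. The ramekin stands firmly with its foot across both bars
- key: key with a black plastic bow and a steel blade, 30 g. Origin: bow centre; z from blade to bow (up as it hangs), y along the width, x the thickness. Bow 28 (y) x 34 (z) x 8 mm, with a hole 12 wide, z -2 to +12, for the hook's peg; collar 20 x 11, z -17 to -22; blade 11 wide, 4 thick, down to z -52, its last 7 mm tapering to 4 x 2. Starts hanging, y along the door; grip it across the 28 mm width
- key_tip (a point): centre of the tip of the key's blade, 52 mm below the key's origin; axes as the key's
- peg (a point): chrome key hook on the upper rail: a level peg of 4 mm diameter sticking out from the door along this point's -x. The point is on the peg's axis where the key hangs, 195 mm above the worktop, 79 mm in front of the door's inner face. 12 mm farther out the peg ends in a lip that rises to 6 mm above its axis. To free the key raise it 5 to 9 mm, then move it 30 mm or more in -x. y along the door, z up
- caddy: white plastic caddy hung on the upper rail, with a flat closed lid (fixed here), 104 mm wide along the door, 117 mm deep, its top 196 mm above the worktop. Origin on the worktop below the rail; axes as the rack's. The lock's steel face, 35 mm in diameter, is flush in the lid, 91 mm from the rail in -x and 38 mm from the lid's front edge
- keyway (a point): centre of the keyway's mouth in the lock's plug, 196 mm above the worktop. z up, y along the slot, x across; they turn with the plug; at rest y lies along the door as the rack's y. Slot 12.4 x 5.4 mm, 34 deep, bevelled mouth 16.4 x 10.4. The key goes straight down, either way round, its y along the slot's y, until its collar meets the plug: tip 30 mm below this point, key origin 22 mm above it
- plug (a joint): turn of the lock's plug, rad: 0 at rest, growing clockwise seen from above, stop at 1.571. A spring turns it back (0.02 N m at rest, 0.076 at the stop). The key has about 0.13 rad of play in the slot. Three spring pins poke 3 mm into the slot from its +y end, 10, 16 and 22 mm deep: pushing past them takes some 10 to 20 N, less if the key is rocked a little about z
- mould: bystander: stainless pudding mould with clipped-on lid, 136 mm diameter, 132 mm tall with its wire handle, on the worktop; origin at the centre of its underside
- jar: bystander: glass jar with a wooden cap, 72 mm diameter, 110 mm tall, on the worktop; origin at the centre of its underside
- dish: bystander: larger white ramekin dish, 94 mm diameter, 56 mm tall, on the worktop; origin at the centre of its underside
Not all that is in view belongs to the job. Several things have the shape of the key; the one meant has the colours described above.

How it is judged:
On the way, in this order (a step that is already met when the one before it is completed fails the run):
1. the small ramekin stands upright across both bars of the rack and has been let go (x of ramekin in the frame of rack_mid between -0.014 and 0.014 m and y of ramekin in the frame of rack_mid between -0.025 and 0.025 m and z of ramekin in the frame of rack_mid between -0.004 and 0.004 m and angle between ramekin's own z axis and vertical below 0.12 rad and contact force between the fingers and ramekin below 0.05 N), for 0.2 s.
2. the key is fully home in the keyway (tip within 3 mm of full depth) before the plug has been turned (under 17 degrees) (z of key_tip in the frame of keyway below -0.027 m and horizontal distance between key_tip and keyway below 0.005 m and value of joint plug below 0.3 rad), for 0.1 s.
At the end, for the whole second after the job is handed in: plug turned 75 degrees or more, key within 4 mm of full depth and gripped by the fingers (over 2 N); small ramekin upright and still across both rack bars, untouched, within 14 mm of the rack's middle line and 25 mm of its middle along the bars (value of joint plug above 1.31 rad and z of key_tip in the frame of keyway below -0.026 m and horizontal distance between key_tip and keyway below 0.005 m and contact force between the fingers and key above 2 N and x of ramekin in the frame of rack_mid between -0.014 and 0.014 m and y of ramekin in the frame of rack_mid between -0.025 and 0.025 m and z of ramekin in the frame of rack_mid between -0.004 and 0.004 m and angle between ramekin's own z axis and vertical below 0.12 rad and linear speed of ramekin below 0.03 m/s and contact force between the arm and ramekin below 0.05 N); the arm keeps its last pose, push and grip.
It fails at once if the small ramekin is tipped over (angle between ramekin's own z axis and vertical above 0.7 rad).
It fails at once if the pudding mould is moved (distance of mould from where it was at the start of the episode above 0.03 m).
It fails at once if the jar is moved (distance of jar from where it was at the start of the episode above 0.03 m).
It fails at once if the larger dish is moved (distance of dish from where it was at the start of the episode above 0.03 m).
It also fails if it takes over 67 s, if anything falls off the work surface, if the arm or the gripper's body presses on something with over 40 N, if the wrist force passes 120 N, or if a joint passes its speed limit or range.

ROBOT

A 6-joint arm with a two-finger parallel gripper is mounted at the origin on the work surface. World frame = base frame: x ahead of the robot, y to its left, z up, the work surface at z = 0. Lengths are in m, angles in rad, forces in N, time in s.
With the tool pointing down it reaches from about 0.2 to 0.875 m from the base axis. Payload 3.4 kg.
Tool frame: the origin (TCP) lies midway between the tips of the shut fingers; the grasp point (between the pads) lies 19 mm behind it (manip.grasp_offset is the distance from the TCP to the grasp point, in m); z points along the fingers, y is the line along which they close (so a half turn about z gives the same grasp; the last joint's range is limited). The gripper opens to 94 mm and grips with 3 to 60 N. Pads are 16 mm wide; open, the fingers measure 119 mm over their backs; the gripper's body (75 mm by 177 mm) begins 78 mm behind the grasp point.
Start: joints at [1.077, 0.276, 1.505, -0, 1.361, -0.121], TCP at [0.209, 0.536, 0.205] pointing down, gripper open.
Joint ranges: [-2.89, 2.89], [-0.75, 2.08], [0.22, 2.7], [-1.18, 4.32], [0.11, 2.71], [-2.7, 2.7]. Speed limits (rad/s): [2.57, 2.57, 3.14, 3.14, 3.14, 3.14].

INTERFACE

Orientations are given as a unit quaternion [w, x, y, z].
In Python, from rig import manip gives the robot as it stands. The module is installed in compiled form; this text tells all that it offers. Calls block until the motion is done:
- manip.move_to(position, orientation): joint-space move of the TCP to a pose.
- manip.movel(position, orientation=None, vel=0.15, force_limit=None): straight line of the TCP; orientation=None keeps the orientation; vel is the mean speed in m/s. With force_limit (N) it stops when the force on the tool has changed by that much, and returns True; else False.
- manip.set_joints(angles): joint-space move.
- manip.move_gripper(opening, force=None): finger opening in m; force is the grip in N (None keeps the last); returns when the fingers have stopped.
- manip.wait(seconds).
- manip.solve_ik(position, orientation): joint angles nearest the present ones, or None.
- manip.observe(): the state.
- manip.read_camera(name): name is "side" or "top" or "wrist"; returns a dict with "color" (480x640x3 uint8, red, green, blue), "fx", "fy", "cx", "cy" (pixels), "k1" (the pictures are not rectified: a ray, as slopes to the right and down, at radius r is drawn at 1 + k1 r^2 times it, then the intrinsics apply), "R" (3x3) and "t" (3): a world point X has camera coordinates R X + t; the wrist camera has in their place "hand_eye" (4x4, takes a point from camera to tool coordinates, whose origin is the TCP and whose axes are the flange's). Camera axes: x right, y down, z forward; pixel columns grow to the right and rows downward; lengths in m; the calibration is good to about 2 mm. A picture is of the moment at which its call begins: read the wrist's pose just before it. There is no depth.
A pose or a line that the arm cannot do raises manip.MotionError and nothing moves.
- manip.job_done(): hands the job in; it is judged then, once.
The state is a dict: "time_s": time; "qpos": joint angles; "qvel": joint speeds; "joint_torque": joint torques, N m; "tool_pos": TCP position; "tool_rot": TCP orientation; "contact_force": force on the tool from outside, world axes, zero at the start; "moment": the same for the moment, N m; "finger_gap": finger opening in m; "grasp_force": force on a finger pad.
Only numpy, scipy, OpenCV 4.12 (cv2) and the standard library are available. Lean on these libraries where they do the work, as an engineer would, in place of code of your own. Each camera call takes 0.05 s, during which the arm holds its last target. There are 200 camera calls.

## Working session

There is one attempt and no reset: what is moved stays moved. The work goes in short steps, each a Python script; the robot and the scene stay as the last script left them, time stands still between calls to the robot, and variables do not carry over. Pictures are saved under pics/ and viewed, at most 10 in all, crops included, and the job is handed in when it is done.

```bash
mkdir -p pics
cat > h.py <<'E'
import numpy as np, cv2
from rig import manip
def rays(c,uv):
    """pixel -> camera-frame ray (x,y,1)"""
    K=np.array([[c['fx'],0,c['cx']],[0,c['fy'],c['cy']],[0,0,1.]])
    p=cv2.undistortPoints(np.array(uv,float).reshape(-1,1,2),K,np.array([c['k1'],0,0,0.])).reshape(-1,2)
    return np.c_[p,np.ones(len(p))]
def world(c,uv):
    d=rays(c,uv)
    return -c['R'].T@c['t'], d@c['R']
def plane(c,uv,z):
    o,d=world(c,uv); return o+d*((z-o[2])/d[:,2])[:,None]
def proj(c,X):
    K=np.array([[c['fx'],0,c['cx']],[0,c['fy'],c['cy']],[0,0,1.]])
    return cv2.projectPoints(np.array(X,float).reshape(-1,1,3),cv2.Rodrigues(c['R'])[0],np.array(c['t'],float),K,np.array([c['k1'],0,0,0.]))[0].reshape(-1,2)
def qR(q):
    from scipy.spatial.transform import Rotation as r
    return r.from_quat([q[1],q[2],q[3],q[0]]).as_matrix()
def down(yaw):
    """tool down, closing axis (tool y) at world angle yaw"""
    from scipy.spatial.transform import Rotation as r
    y=np.array([np.cos(yaw),np.sin(yaw),0]);z=np.array([0,0,-1.]);x=np.cross(y,z)
    q=r.from_matrix(np.c_[x,y,z]).as_quat(); return [q[3],q[0],q[1],q[2]]
def cam(n):
    o=manip.observe(); c=manip.read_camera(n); c={k:(np.array(v) if isinstance(v,(list,tuple)) else v) for k,v in c.items()}
    if 'hand_eye' in c:
        H=c['hand_eye']; Rt=qR(o['tool_rot']); Rw=Rt@H[:3,:3]; p=Rt@H[:3,3]+o['tool_pos']
        c['R']=Rw.T; c['t']=-Rw.T@p
    return c
def save(c,n): cv2.imwrite('pics/'+n,c['color'][:,:,::-1])
E
python3 - <<'E'
from h import *
import pickle
o=manip.observe();print(o)
for n in('side','top','wrist'):
    c=cam(n);save(c,n+'0.png');pickle.dump(c,open(n+'.pkl','wb'));print(n,c['fx'],c['k1'],-c['R'].T@c['t'],c['R'][2])
E
```

```text
{'time_s': 0.0, 'qpos': array([ 1.07701180e+00,  2.76556150e-01,  1.50608669e+00, -2.59487292e-05,
        1.36068089e+00, -1.20990866e-01]), 'qvel': array([-7.32817027e-04, -1.11403161e-03, -3.47790090e-04, -1.10759638e-03,
       -7.19792105e-05, -9.93132810e-05]), 'joint_torque': array([ 1.93521271e-03, -4.04595888e+01, -2.37230963e+01,  7.05296849e-02,
        3.44020827e-02, -1.48350641e-04]), 'tool_pos': array([0.20917377, 0.53501601, 0.20464539]), 'tool_rot': array([-2.49794404e-04,  1.85316608e-01,  9.82678485e-01, -8.28808783e-04]), 'contact_force': array([ 0.87957459,  0.03005936, -0.25354804]), 'moment': array([ 0.00578237,  0.05002095, -0.09499865]), 'grasp_force': 0.0, 'finger_gap': 0.09381537098470517}
side 447.69958114096056 -0.08629917130713476 [-0.0070088   0.31347497  0.63494887] [ 0.63394486 -0.40231659 -0.66049623]
top 433.9040907558906 -0.07614775926189446 [0.33757612 0.02879228 0.97120482] [ 0.19332909  0.01653937 -0.98099455]
wrist 410.29553995234 -0.008879368624736008 [0.14729949 0.55907544 0.38396617] [ 0.2170622  -0.08678878 -0.97229199]
```

View pics/top0.png

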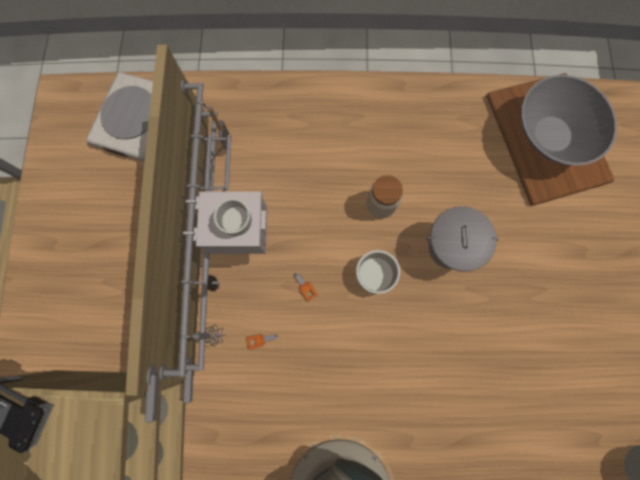

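View pics/side0.png

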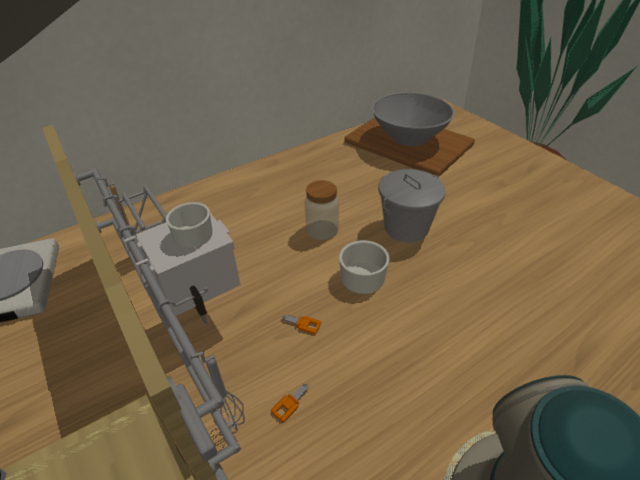

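The top view shows the ramekin on the caddy at (233,218) and the black-bow key hanging at (212,283). Two orange-bow keys lie at (305,287) and (260,341), and a whisk hangs at (208,337). The rack bars are around (205–230, 130–190). The black bow with steel blade matches the description, so the orange keys are distractors. I'll enlarge that area to confirm.

Run:
```python
from h import *
import pickle
c=pickle.load(open('top.pkl','rb'));s=pickle.load(open('side.pkl','rb'))
a=cv2.resize(c['color'][100:300,175:275],None,fx=3,fy=3,interpolation=cv2.INTER_CUBIC)
b=cv2.resize(s['color'][160:360,70:250],None,fx=2.7,fy=2.7,interpolation=cv2.INTER_CUBIC)
im=np.zeros((600,800,3),np.uint8);im[:a.shape[0],:300]=a;im[:b.shape[0],305:305+b.shape[1]]=b
cv2.imwrite('pics/crop1.png',im[:,:,::-1])
for n,p,z in [('ram',(232,216),.236),('keyTop',(212,283),.195),('rackfar',(212,135),.204),('lidFR',(265,192),.196),('lidBR',(267,251),.196),('lidBL',(197,247),.196),('lidFL',(197,194),.196),('door top a',(165,45),.3),('door b',(143,390),.3),('jar',(387,188),.11),('mould',(463,238),.12),('dish',(377,272),.05)]:
    print(n,plane(c,[p],z)[0].round(3))
```

```text
ram [0.529 0.2   0.236]
keyTop [0.414 0.239 0.195]
rackfar [0.698 0.257 0.204]
lidFR [0.587 0.15  0.196]
lidBR [0.475 0.141 0.196]
lidBL [0.48  0.271 0.196]
lidFL [0.582 0.279 0.196]
door top a [0.829 0.328 0.3  ]
door b [0.239 0.307 0.3  ]
jar [ 0.627 -0.09   0.11 ]
mould [ 0.521 -0.241  0.12 ]
dish [ 0.459 -0.075  0.05 ]
```

View pics/crop1.png

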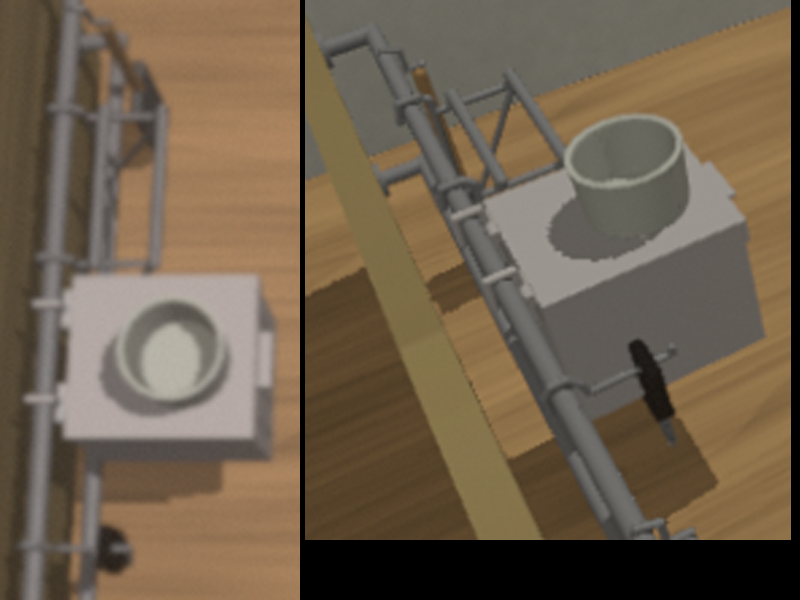

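The crop confirms the target key: black bow and steel blade hanging on the peg, crop (655,380), with the rack just beyond the caddy. Next I'll lift over the door and take wrist-camera views for precise poses.

Run:
```python
from h import *
import pickle
o=manip.observe();p=o['tool_pos']
manip.movel([p[0],p[1],.42],vel=.25)
for i,(x,y,yaw) in enumerate([(.47,.19,.036),(.64,.19,.036)]):
    manip.move_to([x,y,.40],down(yaw)); manip.wait(.3)
    c=cam('wrist');save(c,f'w{i}.png');pickle.dump(c,open(f'w{i}.pkl','wb'))
    o=manip.observe();print(o['time_s'],o['qpos'].round(2),o['tool_pos'].round(3))
a=[cv2.imread(f'pics/w{i}.png') for i in (0,1)]
cv2.imwrite('pics/ww.png',np.hstack([cv2.resize(x,(400,300),interpolation=cv2.INTER_AREA) for x in a]))
```

```text
3.1 [0.25 0.12 1.24 0.   1.78 0.21] [0.47  0.191 0.4  ]
4.1667 [0.18 0.4  0.86 0.   1.89 0.15] [0.639 0.19  0.401]
```

View pics/ww.png

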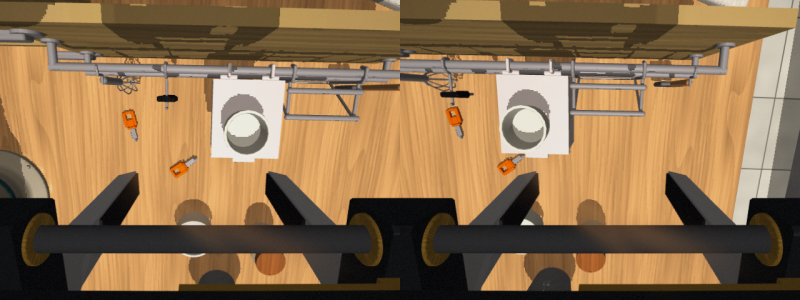

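Both wrist views (scaled 0.625) show the key at (167,98) and (456,94), the caddy and ramekin at (246,130) and (525,130), and the rack bars at (320,100) and (608,98). I'll enlarge for precise points.

Run:
```python
from h import *
a=cv2.imread('pics/w0.png')[90:265,220:600];b=cv2.imread('pics/w1.png')[90:265,40:420]
f=lambda x:cv2.resize(x,None,fx=2.1,fy=1.7*1.0,interpolation=cv2.INTER_CUBIC)
s=2.1
f=lambda x:cv2.resize(x[:140],None,fx=s,fy=s,interpolation=cv2.INTER_CUBIC)
cv2.imwrite('pics/crop2.png',np.vstack([f(a),f(b)])) # 798x588
```

```text
(no output)
```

View pics/crop2.png

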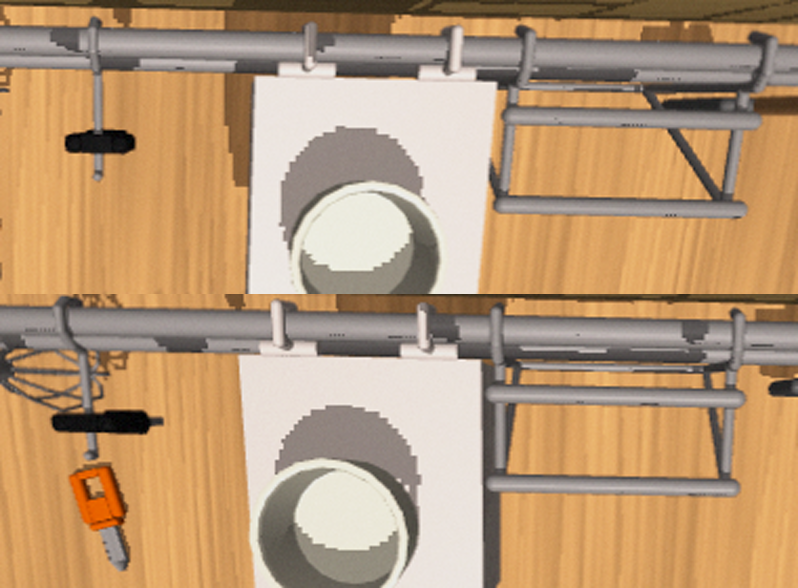

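```bash
cat > m1.py <<'E'
from h import *
import pickle
from scipy.optimize import least_squares
W=[pickle.load(open(f'w{i}.pkl','rb')) for i in (0,1)]
A=lambda x,y:(220+x/2.1,90+y/2.1); B=lambda x,y:(40+x/2.1,90+(y-294)/2.1)
bars=[[A(502,116),A(760,122),A(495,206),A(746,210)],[B(488,395),B(744,399),B(488,484),B(739,488)]]
for c,p in zip(W,bars):
    P=plane(c,p,.200); d=P[1]-P[0]; print(P[:,:2].round(4).tolist(),'mid',P.mean(0)[:2].round(4),'yaw',np.arctan2(d[1],d[0]).round(3),np.arctan2(*(P[3]-P[2])[1::-1]).round(3))
for c in W:
    I=c['color'].astype(int); m=((I[...,1]-I[...,0]>=1)&(I[...,1]>60)).astype(np.uint8); m=cv2.morphologyEx(m,cv2.MORPH_OPEN,np.ones((3,3)))
    m[265:]=0; n,l,s,ce=cv2.connectedComponentsWithStats(m); k=1+np.argmax(s[1:,4]); print(s[k],ce[k].round(1))
    cnt=max(cv2.findContours((l==k).astype(np.uint8),0,1)[0],key=cv2.contourArea); h=cnt.reshape(-1,2)+0.
    P=plane(c,h,.236)[:,:2]; o=(-c['R'].T@c['t'])[:2]
    ctr=P.mean(0)
    for _ in range(4):
        g=P[(P-ctr)@(ctr-o)>0]; r=least_squares(lambda x:np.hypot(*(g-x).T)-.0325,ctr,loss='soft_l1',f_scale=.001); ctr=r.x
    print('ram',ctr.round(4),len(g),np.abs(r.fun).mean())
# peg / key: bow centre two views, peg tip
for c,p in zip(W,[[A(98,143),A(98,178)],[B(101,422),B(92,455)]]):
    print('key top',plane(c,p[:1],.202)[0].round(4),'lip',plane(c,p[1:],.201)[0].round(4))
def tri(pa,pb):
    o1,d1=world(W[0],[pa]);o2,d2=world(W[1],[pb]);t=np.linalg.lstsq(np.c_[d1[0],-d2[0]],o2-o1,rcond=None)[0];return ((o1+d1[0]*t[0]+o2+d2[0]*t[1])/2).round(4),np.linalg.norm(o1+d1[0]*t[0]-o2-d2[0]*t[1]).round(4)
print('tri lip',tri(A(98,177),B(92,455)),'bar',tri(bars[0][2],bars[1][2]),tri(bars[0][3],bars[1][3]),tri(bars[0][0],bars[1][0]),'lid',tri(A(256,76),B(240,358)),tri(A(497,84),B(482,360)))
E
python3 m1.py
```

```text
[[0.5905, 0.2605], [0.7022, 0.2624], [0.5918, 0.2221], [0.7029, 0.2246]] mid [0.6469 0.2424] yaw 0.017 0.022
[[0.5917, 0.2602], [0.7015, 0.2626], [0.592, 0.2223], [0.7022, 0.2246]] mid [0.6469 0.2424] yaw 0.022 0.021Traceback (most recent call last):
  File "m1.py", line 11, in <module>
    m[265:]=0; n,l,s,ce=cv2.connectedComponentsWithStats(m); k=1+np.argmax(s[1:,4]); print(s[k],ce[k].round(1))
                                                                 ~~~~~~~~~^^^^^^^^^
    return _wrapfunc(a, 'argmax', axis=axis, out=out, **kwds)
    return bound(*args, **kwds)
ValueError: attempt to get argmax of an empty sequence
```

```bash
python3 - <<'E'
import pickle
c=pickle.load(open('w1.pkl','rb'))['color']
f=lambda x,y:(x,y,c[int(90+(y-294)/2.1),int(40+x/2.1)].tolist())
print(f(345,520),f(290,530),f(400,520),f(440,420),f(345,430),f(254,530))
E
sed -i "s/m=((I.*astype(np.uint8);/hs=cv2.cvtColor(c['color'],cv2.COLOR_RGB2HSV); m=((hs[...,0]>30)\&(hs[...,0]<110)\&(hs[...,1]>8)\&(hs[...,1]<90)\&(hs[...,2]>60)).astype(np.uint8);/" m1.py; python3 m1.py
```

```text
(345, 520, [234, 231, 217]) (290, 530, [82, 76, 69]) (400, 520, [235, 233, 219]) (440, 420, [235, 227, 221]) (345, 430, [145, 133, 126]) (254, 530, [234, 229, 215])
[[0.5905, 0.2605], [0.7022, 0.2624], [0.5918, 0.2221], [0.7029, 0.2246]] mid [0.6469 0.2424] yaw 0.017 0.022
[[0.5917, 0.2602], [0.7015, 0.2626], [0.592, 0.2223], [0.7022, 0.2246]] mid [0.6469 0.2424] yaw 0.022 0.021Traceback (most recent call last):
  File "m1.py", line 11, in <module>
    m[265:]=0; n,l,s,ce=cv2.connectedComponentsWithStats(m); k=1+np.argmax(s[1:,4]); print(s[k],ce[k].round(1))
                                                                 ~~~~~~~~~^^^^^^^^^
    return _wrapfunc(a, 'argmax', axis=axis, out=out, **kwds)
    return bound(*args, **kwds)
ValueError: attempt to get argmax of an empty sequence
```

```bash
sed -i "s/m=((hs.*astype(np.uint8);/m=((hs[...,0]>14)\&(hs[...,0]<40)\&(hs[...,1]<60)\&(hs[...,2]>55)).astype(np.uint8);/" m1.py; python3 m1.py
```

```text
[[0.5905, 0.2605], [0.7022, 0.2624], [0.5918, 0.2221], [0.7029, 0.2246]] mid [0.6469 0.2424] yaw 0.017 0.022
[[0.5917, 0.2602], [0.7015, 0.2626], [0.592, 0.2223], [0.7022, 0.2246]] mid [0.6469 0.2424] yaw 0.022 0.021
[ 350  176   84   77 4751] [394.1 213.8]
ram [0.5306 0.2007] 144 0.0012188272937045813
[  547    15    93   250 15704] [600.7 163.3]
ram [0.8826 0.2114] 207 0.013540831173504204
key top [0.4177 0.2427 0.202 ] lip [0.4177 0.2278 0.201 ]
key top [0.4257 0.2431 0.202 ] lip [0.4198 0.2288 0.201 ]
tri lip (array([0.417 , 0.2281, 0.1961]), np.float64(0.0006)) bar (array([0.592 , 0.2222, 0.1996]), np.float64(0.0003)) (array([0.702 , 0.2247, 0.2016]), np.float64(0.0)) (array([0.5914, 0.2604, 0.1974]), np.float64(0.0003)) lid (array([0.4845, 0.2726, 0.1955]), np.float64(0.0013)) (array([0.5884, 0.2743, 0.1952]), np.float64(0.0009))
```

Run:
```python
from h import *
import pickle
q=down(.021); x,y=.5306,.2007
manip.move_to([x,y,.27],q)
print(manip.movel([x,y,.206],q,vel=.1,force_limit=8),manip.observe()['tool_pos'].round(4))
manip.move_gripper(.03,20); o=manip.observe();print(o['finger_gap'],o['grasp_force'],o['tool_pos'])
z=o['tool_pos'][2]; d=z-.196
manip.movel([x,y,z+.05],q,vel=.12)
o=manip.observe();print('lifted',o['finger_gap'],o['grasp_force'])
manip.movel([.6469,.2424,z+.05],q,vel=.15)
manip.movel([.6469,.2424,.204+d+.006],q,vel=.1)
hit=manip.movel([.6469,.2424,.204+d-.003],q,vel=.02,force_limit=3)
o=manip.observe();print(hit,o['tool_pos'].round(4),'expected z',.204+d,o['contact_force'].round(2),o['time_s'])
manip.move_gripper(.085)
manip.wait(.2)
manip.movel([.6469,.2424,.30],q,vel=.1)
manip.move_to([.55,.21,.38],q);manip.wait(.2)
c=cam('wrist');save(c,'w2.png');pickle.dump(c,open('w2.pkl','wb'));print(manip.observe()['time_s'])
```

```text
False [0.5314 0.2008 0.2066]
0.06466940207399227 20.000142803764902 [0.53079078 0.20075103 0.20634606]
lifted 0.06436373376890919 19.999845096026547
True [0.6474 0.2425 0.2141] expected z 0.21434605728586206 [0.22 0.84 4.41] 8.7
11.2917
```

View pics/w2.png

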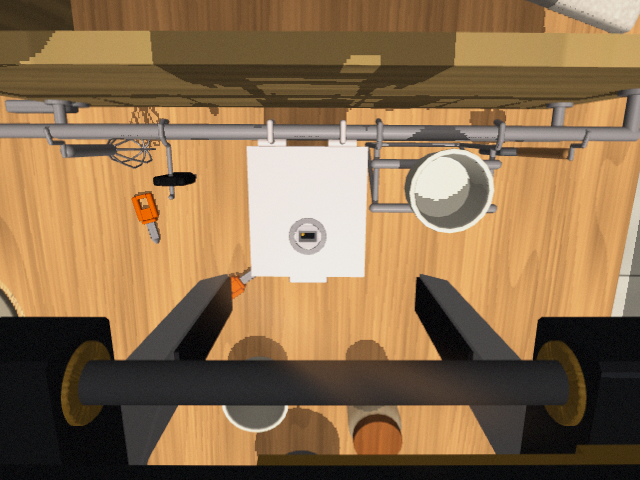

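The ramekin stands across both bars, at (451,190). The lock face is now clear at (307,236), with the slot along the door and the key at (175,180). Next I'll take closer views of the lock and key.

Run:
```python
from h import *
import pickle
q=down(.021); ims=[]
for i,p in enumerate([(.535,.16,.31),(.418,.20,.32),(.45,.20,.36)]):
    manip.move_to(p,q);manip.wait(.2);c=cam('wrist');pickle.dump(c,open(f'k{i}.pkl','wb'))
    X=[.537,.195,.196] if i==0 else [.418,.239,.19]
    u=proj(c,[X])[0].astype(int);print(u);u=np.clip(u,[67,50],[640-67,430]); ims.append(cv2.resize(c['color'][u[1]-50:u[1]+50,u[0]-66:u[0]+67],(400,300),interpolation=cv2.INTER_CUBIC)); print('origin',u-[66,50])
    if i==0:
        t=cam('top');s=cam('side');save(s,'side1.png');pickle.dump((t,s),open('ts.pkl','wb'))
u=proj(s,[.537,.195,.196])[0].astype(int);print('side',u); ims.append(cv2.resize(s['color'][u[1]-50:u[1]+50,u[0]-66:u[0]+67],(400,300),interpolation=cv2.INTER_CUBIC))
cv2.imwrite('pics/crop3.png',np.vstack([np.hstack(ims[:2]),np.hstack(ims[2:])])[:,:,::-1]);print(manip.observe()['time_s'])
```

```text
[323 190]
origin [257 140]
[321 181]
origin [255 131]
[286 176]
origin [220 126]
side [196 231]
13.4667
```

View pics/crop3.png

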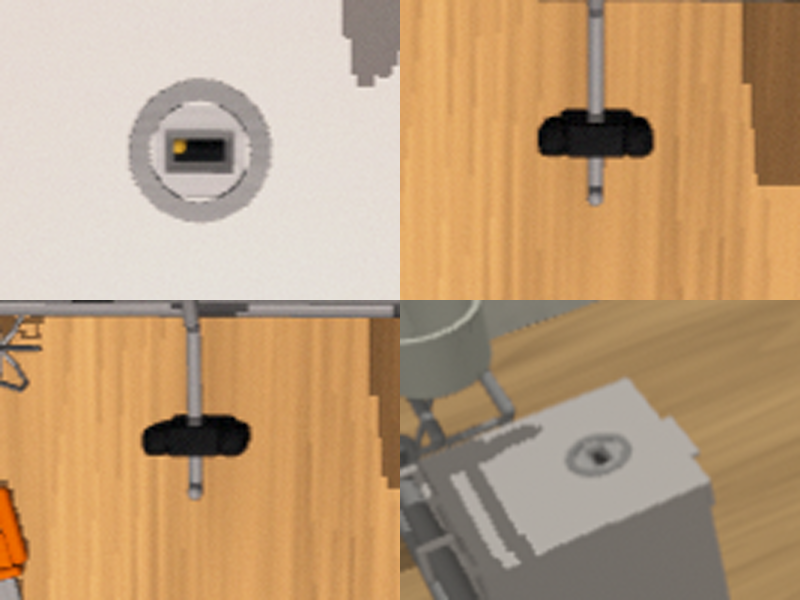

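Run:
```python
from h import *
import pickle
k=[pickle.load(open(f'k{i}.pkl','rb')) for i in range(3)];t,s=pickle.load(open('ts.pkl','rb'))
f=lambda o,x,y:(o[0]+x/3.0075,o[1]+y/3)
print('lock',plane(k[0],[f((257,140),200,150)],.196)[0].round(4),'side',plane(s,[(130+199/3.0075,181+155/3)],.196)[0].round(4))
w=pickle.load(open('w2.pkl','rb'));print('w2',plane(w,[(307,236)],.196)[0].round(4))
print('slot ends',plane(k[0],[f((257,140),167,150),f((257,140),234,151)],.196).round(4)[:,:2].tolist())
for i,o,p in((1,(255,131),[(538,157),(653,157),(596,157)]),(2,(220,126),[(543-400,456-300),(650-400,456-300),(195,456-300)])):
    p=[f(o,x-(400 if i==1 else 0),y) for x,y in p]
    print('key front top edge',plane(k[i],p,.202)[:,:2].round(4).tolist())
p1=f((255,131),596-400,197);p2=f((220,126),195,492-300);
print('lip',plane(k[1],[p1],.199)[0].round(4),plane(k[2],[p2],.199)[0].round(4),'peg root',plane(k[1],[f((255,131),196,10)],.195)[0].round(4))
# ramekin in w2
print(plane(w,[(451,190)],.244)[0])
```

```text
lock [0.5372 0.1956 0.196 ] side [0.5349 0.1971 0.196 ]
w2 [0.5367 0.1955 0.196 ]
slot ends [[0.5293, 0.1954], [0.5453, 0.1955]]
key front top edge [[0.4032, 0.2382], [0.4307, 0.2388], [0.417, 0.2385]]
key front top edge [[0.4035, 0.2382], [0.4324, 0.2388], [0.4175, 0.2385]]
lip [0.4172 0.2285 0.199 ] [0.4172 0.2284 0.199 ] peg root [0.4164 0.2728 0.195 ]
[0.64754636 0.24451563 0.244     ]
```

Run:
```python
from h import *
import pickle
q=down(.021); x,y=.417,.2405; z=.169
manip.move_gripper(.050)
manip.move_to([x,y,.26],q)
print(manip.movel([x,y,z],q,vel=.08,force_limit=5),manip.observe()['tool_pos'].round(4))
manip.move_gripper(.015,50); o=manip.observe();print(o['finger_gap'],o['grasp_force'],o['contact_force'].round(2))
manip.movel([x,y,z+.007],q,vel=.04)
print(manip.movel([x+.021*.05,y-.05,z+.007],q,vel=.08,force_limit=8),manip.observe()['contact_force'].round(2))
manip.movel([x+.001,y-.05,.275],q,vel=.15)
manip.move_to([.5372,.1956,.275],q);manip.wait(.3)
o=manip.observe();print(o['finger_gap'],o['grasp_force'],o['tool_pos'].round(4),o['time_s'])
s=cam('side');t=cam('top');w=cam('wrist');pickle.dump((s,t,w),open('ins.pkl','wb'))
u=proj(s,[.537,.195,.22])[0].astype(int);print('side org',u-[66,66]);a=cv2.resize(s['color'][u[1]-66:u[1]+66,u[0]-66:u[0]+67],(400,400),interpolation=cv2.INTER_CUBIC)
b=cv2.resize(w['color'],(400,300)); im=np.zeros((400,800,3),np.uint8);im[:,:400]=a;im[:300,400:]=b
cv2.imwrite('pics/crop4.png',im[:,:,::-1])
```

```text
False [0.4174 0.2407 0.1695]
0.027427614445129023 49.99755263328552 [-0.35 -0.27  0.08]
False [ 0.14  0.52 -0.07]
0.02776039223600808 49.99692499637604 [0.5362 0.1957 0.2756] 19.2333
side org [127 153]
```

View pics/crop4.png

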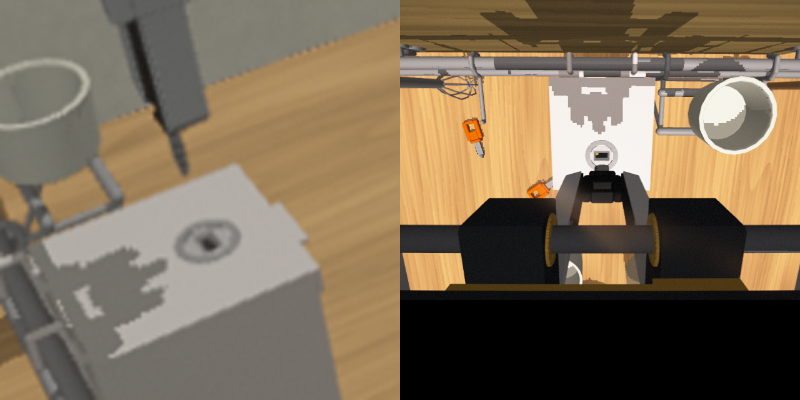

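The side view shows the gripped key with its tip at crop (184,173), lined up near the lock face at (208,241); the wrist view shows the key held upright above the lock. I'll compare the tip with the lock in the same camera.

Run:
```python
from h import *
import pickle
s,t,w=pickle.load(open('ins.pkl','rb'))
tip=(127+184/3.0075,153+174/3.03);lk=(127+208/3.0075,153+241/3.03)
print('tip',plane(s,[tip],.239)[0].round(4),'lock',plane(s,[lk],.196)[0].round(4))
o=manip.observe();print(o['tool_pos'],o['contact_force'],qR(o['tool_rot'])[:,1])
# lock in wrist view
print('lock wrist',plane(w,[((601-400)*1.6,153*1.6)],.196)[0].round(4))
```

```text
tip [0.5367 0.1995 0.239 ] lock [0.5352 0.197  0.196 ]
[0.53673721 0.19567049 0.27551627] [ 0.92542773 -0.47475255 -0.11121329] [9.99773025e-01 2.12915031e-02 7.55568395e-04]
lock wrist [0.5363 0.1984 0.196 ]
```

Run:
```python
from h import *
q=down(.021); x,y=.5368,.1938
manip.movel([x,y,.238],q,vel=.1)
manip.wait(.2);f0=manip.observe()['contact_force']
h=manip.movel([x,y,.224],q,vel=.03,force_limit=6)
o=manip.observe();print(h,o['tool_pos'].round(4),(o['contact_force']-f0).round(2),o['moment'].round(3),o['finger_gap'],o['time_s'])
```

```text
False [0.5368 0.1938 0.2239] [-0.2  -0.29  0.06] [-0.039  0.111 -0.012] 0.027416620143662238 20.7167
```

Run:
```python
from h import *
x,y=.5368,.1938; z=.224; sg=1
while z>.2005:
    z-=.0015; sg=-sg
    h=manip.movel([x,y,z],down(.021+.09*sg),vel=.012,force_limit=25)
    o=manip.observe();print(h,o['tool_pos'][2].round(4),o['contact_force'].round(1),o['moment'].round(2)[2],o['finger_gap'].round(4))
    if h and o['contact_force'][2]>25 : 
        print('stop');break
print(o['time_s'])
```

```text
Traceback (most recent call last):
AttributeError: 'float' object has no attribute 'round'
```

Run:
```python
from h import *
x,y=.5368,.1938; z=manip.observe()['tool_pos'][2]; sg=-1
while z>.2005:
    z-=.0015; sg=-sg
    h=manip.movel([x,y,z],down(.021+.09*sg),vel=.012,force_limit=25)
    o=manip.observe();print(h,*np.round(o['tool_pos'],4),np.round(o['contact_force'],1),np.round(o['moment'][2],2))
    if h: print('stop');break
print(o['time_s'])
```

```text
False 0.5368 0.1937 0.2213 [-0.7 -1.1  0.2] 0.02
False 0.5365 0.1937 0.2197 [-0.9  0.   0.4] -0.04
False 0.5369 0.1937 0.2183 [-0.5 -1.  -0.3] 0.02
False 0.5366 0.1937 0.2172 [-1.5 -0.2  3.7] 0.04
False 0.5371 0.1937 0.2161 [-2.  -0.7  4.8] 0.03
False 0.5366 0.1937 0.2147 [-1.9 -2.4  5.6] 0.0
False 0.5371 0.1937 0.2129 [-1.  -2.2  4.7] 0.03
False 0.5366 0.1938 0.2112 [-2.3 -0.9  5.6] 0.04
False 0.5371 0.1937 0.2103 [-1.3 -1.7  7.2] -0.02
False 0.5366 0.1939 0.2094 [-3.2 -1.2 10.8] 0.02
False 0.5371 0.1937 0.2075 [-1.3 -1.1  7.1] -0.03
False 0.5366 0.1938 0.2057 [-2.1 -1.3  7.3] 0.04
False 0.5371 0.1937 0.2047 [-3.1 -2.2  9.3] 0.05
False 0.5366 0.1939 0.2038 [-4.5 -2.5 12.6] 0.05
False 0.5371 0.1937 0.2026 [-3.6 -2.2 12.7] -0.04
25.9917
```

Run:
```python
from h import *
x,y=.5368,.1938; q=down(.021)
for z in(.2005,.1995,.1985,.1975):
    h=manip.movel([x,y,z],q,vel=.008,force_limit=20)
    o=manip.observe();print(h,*np.round(o['tool_pos'],4),np.round(o['contact_force'],1),np.round(o['moment'],2))
    if o['contact_force'][2]>28 or h: break
s=cam('side');u=proj(s,[.537,.195,.21])[0].astype(int)
a=cv2.resize(s['color'][u[1]-50:u[1]+50,u[0]-66:u[0]+67],(665,500),interpolation=cv2.INTER_CUBIC);cv2.imwrite('pics/crop5.png',a[:,:,::-1])
print(o['time_s'])
```

```text
False 0.5369 0.1937 0.2025 [-4.1 -1.9 12.6] [-0.44  0.75  0.03]
False 0.5369 0.1938 0.2019 [-4.2 -1.  13.8] [-0.4   0.92 -0.02]
False 0.5369 0.1938 0.2018 [-5.5 -2.3 17.1] [-0.46  1.07  0.04]
False 0.5369 0.1938 0.2017 [-6.  -2.9 21.6] [-0.5   1.42  0.06]
27.0667
```

View pics/crop5.png

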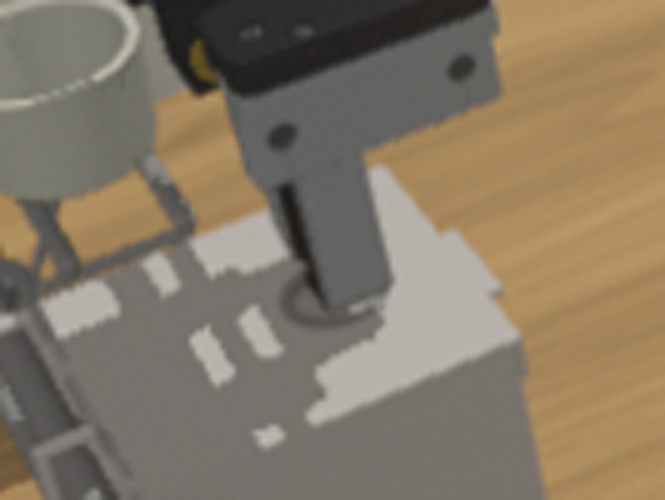

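The fingers are down at the lock face, and force rises while depth stays at z 0.2018, so the collar is seated. Now I'll turn it clockwise about the keyway.

Run:
```python
from h import *
C=np.array([.5368,.1958]); r=.002
for i,a in enumerate(np.arange(.08,1.621,.08)):
    yaw=.021-a
    p=C-r*np.array([-np.sin(yaw),np.cos(yaw)])
    h=manip.movel([*p,.1985],down(yaw),vel=.002,force_limit=25)
    o=manip.observe()
    if i%3==1 or h: print(round(a,2),h,np.round(o['tool_pos'],4),np.round(o['contact_force'],1),np.round(o['moment'],2),round(o['time_s'],2))
    if h: break
manip.wait(.3);o=manip.observe();R=qR(o['tool_rot']);print(np.arctan2(R[1,1],R[0,1]),o['finger_gap'],o['grasp_force'],np.round(o['contact_force'],1),np.round(o['moment'],3),o['time_s'])
w=cam('wrist');t=cam('top');s=cam('side');u=proj(s,[.537,.195,.21])[0].astype(int)
a=cv2.resize(s['color'][u[1]-50:u[1]+50,u[0]-66:u[0]+67],(400,300),interpolation=cv2.INTER_CUBIC)
cv2.imwrite('pics/crop6.png',np.hstack([a,cv2.resize(w['color'],(400,300))])[:,:,::-1])
```

```text
0.16 False [0.5365 0.1937 0.2017] [-6.3 -2.6 18. ] [-0.52  1.23  0.02] 27.85
0.4 False [0.5358 0.1938 0.2017] [-5.1 -2.8 17.8] [-0.5   1.25  0.02] 28.6
0.64 False [0.5353 0.1939 0.2017] [-6.4 -2.6 18.2] [-0.6   1.27  0.01] 29.35
0.88 False [0.5348 0.1943 0.2017] [-6.1 -3.3 17.2] [-0.59  1.33  0.1 ] 30.1
1.12 False [0.5344 0.1947 0.2017] [-6.8 -2.  18.5] [-0.55  1.43  0.05] 30.85
1.36 False [0.5341 0.1952 0.2017] [-6.6 -3.6 18.6] [-0.57  1.46  0.02] 31.6
1.6 False [0.5338 0.1957 0.2017] [-6.9 -3.5 18. ] [-0.51  1.53  0.11] 32.35
-1.5788214050510445 0.027530192440201794 50.012197494506836 [-6.8 -2.4 19.4] [-0.49   1.589  0.064] 32.65
```

View pics/crop6.png

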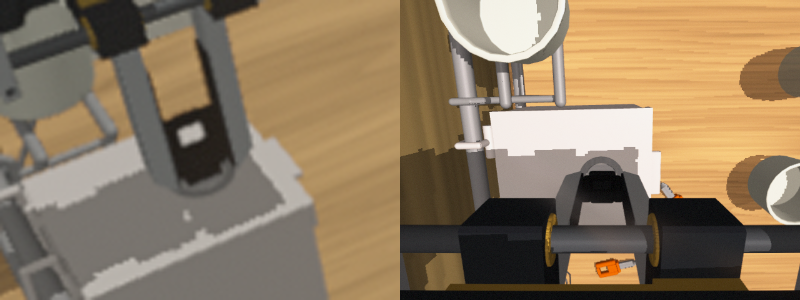

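The side view shows the key's broad face with the bow seated at the lock and turned about 90°. The wrist view shows the ramekin undisturbed on its bars. I'll take up the last of the key's play against the stop and hand in.

Run:
```python
from h import *
for a in(1.64,1.68):
    h=manip.movel([.5348,.1958,.1985],down(.021-a),vel=.002,force_limit=20)
manip.wait(.5);o=manip.observe();print(h,np.round(o['tool_pos'],4),np.round(o['contact_force'],1),np.round(o['moment'],3),o['grasp_force'],np.round(o['qpos'],2),o['time_s'])
print(manip.job_done())
```

```text
False [0.5335 0.1959 0.2016] [-7.8 -2.1 18.4] [-0.427  1.654  0.138] 50.01288592815399 [0.23 0.27 1.53 0.   1.35 1.89] 33.8
the job is handed in; nothing more can be done
None
```

I handed the job in at 33.8 s: by camera and force readings the ramekin stands on the rack, and the key is fully home, turned clockwise to about its stop and still gripped at 50 N. The hand-in returned no verdict.

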